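# Fit the tube rotor and close the guard interlock

## Task

Slide the tube rotor down over the drive unit's upright shaft, lowering it under control rather than dropping it, until its hub sits fully home on the shaft's shoulder. Then lift the guard screen out of its parking block and push its flat tongue straight down into the slot of the grey interlock switch beside the shaft, until the guard's foot sits flush on the switch. Let go of both, and leave the bottle, the beaker and the loose steel collar standing where they are.

Things in the scene. Friction and masses are not known exactly. Their poses are not given: they have to be found in the camera images.
- rotor: Loose tube rotor (0.22-0.45 kg), upright on the bench: aluminium hub sleeve, outer diameter 42 mm, 75 tall, through bore 28 mm; near its foot a grey disc 100 mm in diameter, 14 to 22 mm above the underside, with eight tube sockets. Grip the bare hub, which stands 53 mm above the disc. Origin: on the axis at the hub's underside; z up along the axis.
- drive: The drive unit, fixed to the bench: white housing 150 mm (x) by 200 mm (y), top 60 mm above the bench, with the shaft on its -y side and the grey interlock switch on its +y side. Origin: centre of its underside on the bench; x points away from the control panel, z up; its yaw varies.
- shoulder (a point): Where the rotor's underside must come to rest: on the shaft's axis at the top face of the 40 mm diameter shoulder, 72 mm above the bench. The round steel shaft (25 mm in diameter) rises 58 mm above this point; its top 10 mm taper to 18 mm diameter. A seated rotor reaches 147 mm above the bench. Axes as the drive unit.
- slot (a point): Centre of the slot's mouth in the top face of the grey interlock switch (60 x 40 mm), 94 mm above the bench, 100 mm along the drive's +y from the shaft's axis. Slot: 28 mm long along the drive's x, 9 mm wide along y, 31 mm deep, mouth flared by a 4 mm chamfer. Axes as the drive unit.
- guard: Loose guard screen (0.13-0.25 kg), upright in the parking block. Aluminium sheet 120 mm wide (x), 6 thick (y); below it a black foot 50 x 26 x 8 mm, then a steel tongue 24 wide (x), 5 thick (y), 28 long, last 4 mm 18 x 3 mm. Grip here: black bar on top, 70 long (x), 16 thick (y), 82 to 108 mm above the foot's underside. Origin: centre of the foot's underside; z up. Alike both ways round.
- dock: The guard's parking block, fixed to the bench: grey, 90 mm (x) by 70 mm (y) by 36 mm tall, with a slot like the switch's in its top, along its x. Origin: centre of its underside. It may stand on either side of the drive unit, the rotor on the other.
- bottle: Bystander: amber bottle 60 mm in diameter, 125 mm tall. Origin: centre of its underside.
- beaker: Bystander: glass beaker 72 mm wide, 85 mm tall. Origin: centre of its underside.
- collar: Bystander: plain loose dark steel collar without disc, 52 mm in diameter, 30 mm tall; not part of the job. Origin: centre of its underside.
Not all that is in view belongs to the job. What is shaped like the rotor but brown is not meant.

How it is judged:
By the outcome, as a careful person would: the job done as asked, in the order asked, and still so for the second after the job is handed in, with the robot touching nothing.
It also fails if it takes over 64 s, if anything falls off the work surface, if the arm or the gripper's body presses on something with over 40 N, if the wrist force passes 120 N, or if a joint passes its speed limit or range.

## Robot

A 6-joint arm with a two-finger parallel gripper is mounted at the origin on the work surface. World frame = base frame: x ahead of the robot, y to its left, z up, the work surface at z = 0. Lengths are in m, angles in rad, forces in N, time in s.
With the tool pointing down it reaches from about 0.35 to 0.725 m from the base axis. Payload 6 kg.
Tool frame: the origin (TCP) lies midway between the tips of the shut fingers; the grasp point (between the pads) lies 19 mm behind it (env.hold_point_z is the distance from the TCP to the grasp point, in m); z points along the fingers, y is the direction in which the jaws open and shut (so a half turn about z gives the same grasp; the last joint's range is limited). The gripper opens to 85 mm and grips with 20 to 120 N. Pads are 22 mm wide; open, the fingers measure 114 mm over their backs; the gripper's body (76 mm by 85 mm) begins 54 mm behind the grasp point. The pads swing forward as they close: fully open they stand 13 mm farther back than shut.
Start: joints at [-0.945, 0.04, 0.085, 0, -1.615, -0.334], TCP at [0.173, -0.575, 0.231] pointing down, gripper open.
Joint ranges: [-2.56, 2.56], [-1.29, 2.01], [-1.08, 1.49], [-3.29, 1.98], [-2.81, -0.18], [-2.99, 2.99]. Speed limits (rad/s): [2.57, 2.57, 3.01, 3.14, 3.14, 3.14].

## Interface

Orientations are given as a 3x3 rotation matrix whose columns are the frame's x, y, z axes.
In Python, from workcell import env, planner, eyes, telemetry gives the robot as it stands. The module is installed in compiled form; this text tells all that it offers. Calls block until the motion is done:
- env.move_to(position, orientation): joint-space move of the TCP to a pose.
- env.line_to(position, feed=0.15, ori=None): straight line of the TCP; ori=None keeps the orientation; feed is the mean speed in m/s.
- env.set_joints(angles): joint-space move.
- env.set_gripper(opening, newtons=None): finger opening in m; newtons is the grip in N (None keeps the last); returns when the fingers have stopped.
- env.sleep(seconds).
- planner.solve_ik(position, orientation): joint angles nearest the present ones, or None.
- eyes.capture(name): name is "scene" or "side" or "wrist"; returns a dict with "frame" (384x512x3 uint8, red, green, blue), "vfov" (degrees; the focal length in pixels is half the picture's height over the tangent of half this angle, whatever the lens; pixels are square), "cx", "cy" (the principal point, pixels), "origin" and "orientation" of the camera in the world. Camera axes: x right, y down, z forward; pixel columns grow to the right and rows downward; lengths in m; the calibration is good to about 2 mm. The wrist camera is an equidistant fisheye: a pixel r from the principal point sees the ray r / f radians off the axis. A picture is of the moment at which its call begins. There is no depth.
A pose or a line that the arm cannot do raises env.Unreachable and nothing moves.
- env.sign_off(): hands the job in, once; it reports no verdict.
Readings, each from a call of its own:
- telemetry.read_clock(): time.
- telemetry.read_joint_pos(): joint angles.
- telemetry.read_qvel(): joint speeds.
- telemetry.read_tau(): joint torques, N m.
- telemetry.read_eef_pos(): TCP position.
- telemetry.read_ee_rot(): TCP orientation.
- telemetry.read_wrist_force(): force on the tool from outside, world axes, zero at the start.
- telemetry.read_ft_torque(): the same for the moment, N m.
- telemetry.read_opening(): finger opening in m.
Only numpy, scipy, OpenCV 4.12 (cv2) and the standard library are available. Lean on these libraries where they do the work, as an engineer would, in place of code of your own. Each camera call takes 0.05 s, during which the arm holds its last target.

## Working session

There is one attempt and no reset: what is moved stays moved. The work goes in short steps, each a Python script; the robot and the scene stay as the last script left them, time stands still between calls to the robot, and variables do not carry over. Pictures are saved under pics/ and viewed, and the job is handed in when it is done.

```bash
mkdir -p pics
cat > h.py <<'E'
import numpy as np, cv2
from workcell import env, planner, eyes, telemetry
def cap(name, fn):
    c=eyes.capture(name); np.save('pics/'+fn+'.npy',c,allow_pickle=True)
    cv2.imwrite('pics/'+fn+'.png',c['frame'][:,:,::-1]); return c
def load(fn): return np.load('pics/'+fn+'.npy',allow_pickle=True).item()
def foc(c): return 192/np.tan(np.radians(c['vfov'])/2)
def ray(c,u,v,fish=False):
    f=foc(c); x=u-c['cx']; y=v-c['cy']
    if fish:
        r=np.hypot(x,y); t=r/f; d=np.array([x/max(r,1e-9)*np.sin(t),y/max(r,1e-9)*np.sin(t),np.cos(t)])
    else: d=np.array([x/f,y/f,1.])
    d=np.array(c['orientation'])@d; return np.array(c['origin']),d/np.linalg.norm(d)
def onz(c,u,v,z,fish=False):
    o,d=ray(c,u,v,fish); return o+d*(z-o[2])/d[2]
def proj(c,p,fish=False):
    q=np.array(c['orientation']).T@(np.array(p)-c['origin']); f=foc(c)
    if fish:
        r=np.hypot(q[0],q[1]); t=np.arctan2(r,q[2]); return np.array([c['cx']+f*t*q[0]/r,c['cy']+f*t*q[1]/r])
    return np.array([c['cx']+f*q[0]/q[2],c['cy']+f*q[1]/q[2]])
E
python3 - <<'E'
from h import *
for n in ('scene','side','wrist'):
    c=cap(n,n+'0'); print(n,c['vfov'],c['cx'],c['cy'],np.round(c['origin'],3),np.round(c['orientation'],3).tolist())
print(telemetry.read_clock(),env.hold_point_z)
E
```

```text
scene 53.87170819103735 256.450519526052 196.5773102043807 [1.27  0.331 0.696] [[-0.482, 0.536, -0.694], [0.876, 0.275, -0.396], [-0.022, -0.798, -0.602]]
side 52.74073371615475 261.5579312207976 193.17428159796845 [0.376 0.637 0.868] [[-0.975, -0.158, 0.157], [-0.223, 0.709, -0.669], [-0.005, -0.687, -0.727]]
wrist 65.70646984690485 250.48392037638115 192.57386010609048 [ 0.102 -0.596  0.374] [[-0.289, 0.915, 0.282], [0.957, 0.275, 0.089], [0.004, 0.296, -0.955]]
0.15 0.0187
```

```bash
ls pics
```

```text
scene0.npy
scene0.png
side0.npy
side0.png
wrist0.npy
wrist0.png
```

View pics/scene0.png

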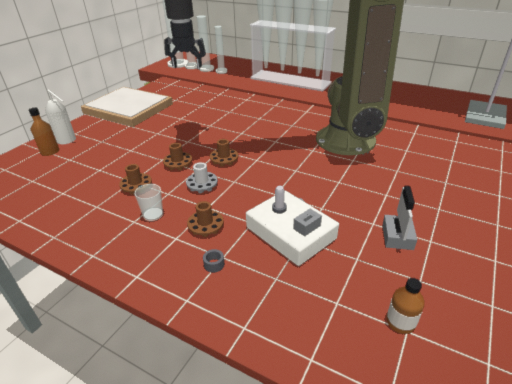

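View pics/side0.png

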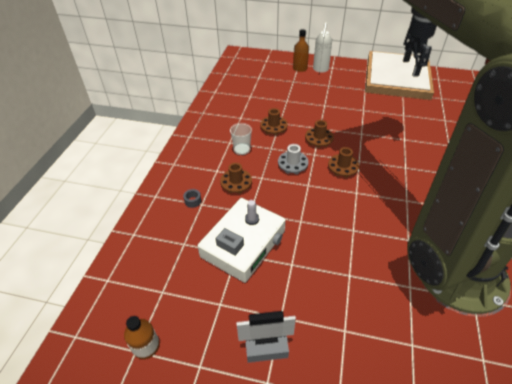

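View pics/wrist0.png

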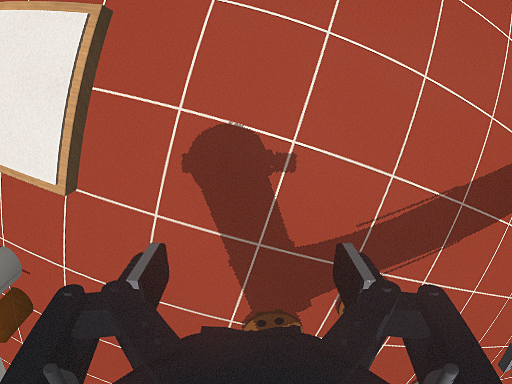

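The scene view shows the aluminium rotor at (201,178) among brown decoys. The drive is at (292,225), the guard in its dock at (402,220), the collar at (214,261), the beaker at (150,203) and the bottle at (405,305). In the side view the rotor is at (293,158), the drive at (243,238) and the guard at (267,330). I'll zoom in to measure.

Run:
```python
from h import *
def crop(n,x,y,w,h,s,o):
    im=load(n)['frame'][y:y+h,x:x+w,::-1]; cv2.imwrite('pics/'+o,cv2.resize(im,None,fx=s,fy=s,interpolation=cv2.INTER_CUBIC))
crop('scene0',170,140,190,130,4,'sc_a.png'); crop('side0',190,130,130,150,4,'si_a.png')
a=load('scene0')['frame'][180:260,375:425];b=load('side0')['frame'][300:380,230:305]
cv2.imwrite('pics/guard.png',np.hstack([cv2.resize(a,(300,480),interpolation=2),cv2.resize(b,(450,480),interpolation=2)])[:,:,::-1])
```

```text
(no output)
```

View pics/sc_a.png

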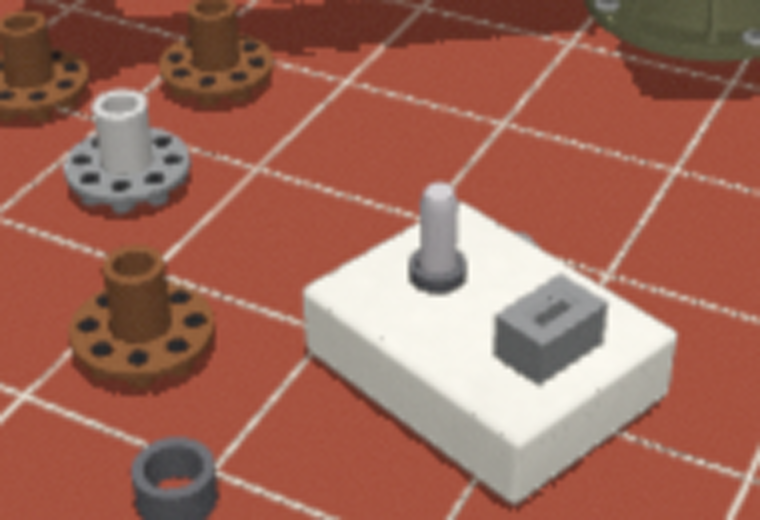

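View pics/si_a.png

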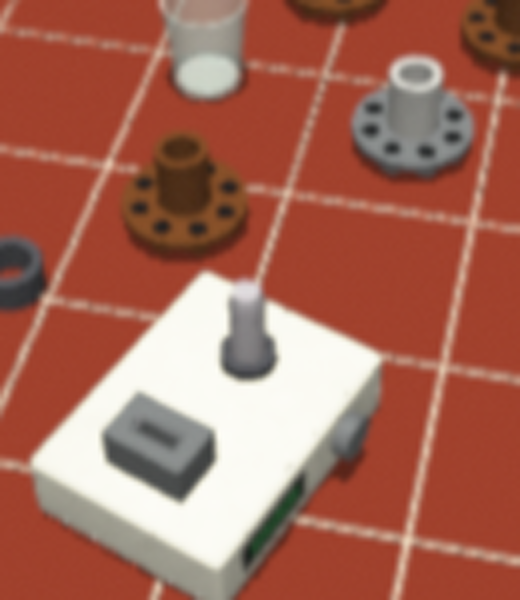

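View pics/guard.png

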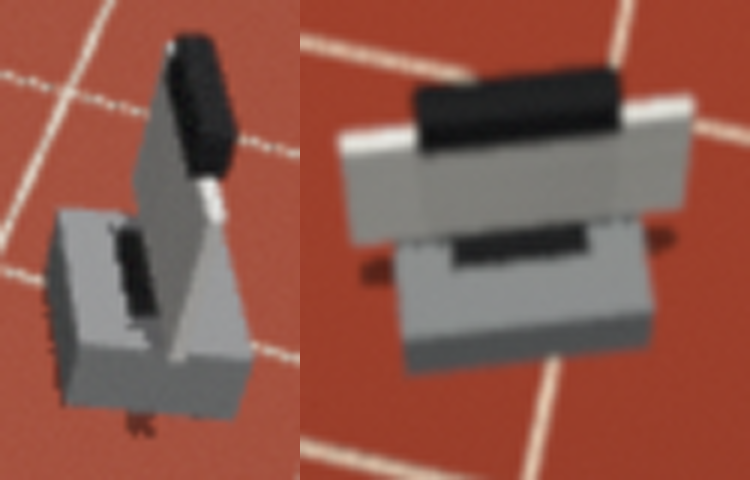

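Run:
```python
from h import *
A=load('scene0');B=load('side0')
def tri(p,q):
    o1,d1=ray(A,*p);o2,d2=ray(B,*q)
    M=np.stack([d1,-d2],1); s=np.linalg.lstsq(M,o2-o1,rcond=None)[0]
    a=o1+s[0]*d1;b=o2+s[1]*d2; return (a+b)/2,np.linalg.norm(a-b)
P={'rotor':((200.2,165.7),(294,148.2),.075),'shaft':((279.7,187.0),(251.7,201.5),.130),'slot':((308,218.4),(229.7,238.2),.094),
'c1':((246.2,213),(241.7,198),.06),'c2':((338.7,223.7),(245.5,273.2),.06),'c3':((298.7,251.2),(198.7,245.5),.06),'c4':((285,190.7),(285.2,220),.06)}
for k,(p,q,z) in P.items():
    t,e=tri(p,q); print(k,np.round(t,4),round(e,4),np.round(onz(A,*p,z)[:2],4),np.round(onz(B,*q,z)[:2],4))
# guard bar top corner points (scene crop scale 6, origin 375,180 ; side scale 6, origin 230,300)
s=lambda x,y:(375+x/6-.4,180+y/6-.4)
t_=lambda x,y:(230+(x-300)/6-.4,300+y/6-.4)
for n,p,z in [('bar far',(193,37),.144),('bar near',(222,140),.144)]:
    print(n,onz(A,*s(*p),z))
for n,p in [('L',(415,85)),('R',(618,68)),('Lf',(418,150)),('Rf',(618,133))]:
    print(n,onz(B,*t_(*p),.144))
for n,p in [('dL',(405,338)),('dR',(652,315))]: print(n,onz(B,*t_(*p),.036))
for n,p in [('d far',(60,210)),('d nl',(80,343)),('d nr',(252,358))]: print(n,onz(A,*s(*p),.036))
```

```text
rotor [ 0.491  -0.3118  0.0717] 0.0006 [ 0.4948 -0.3088] [ 0.4905 -0.3073]
shaft [ 0.5535 -0.0092  0.1294] 0.0005 [ 0.5545 -0.0086] [ 0.5534 -0.009 ]
slot [0.5878 0.086  0.0867] 0.0008 [0.5963 0.0893] [0.5858 0.0907]
c1 [ 0.6034 -0.0836  0.0516] 0.0012 [ 0.6126 -0.0775] [ 0.6011 -0.0771]
c2 [0.5308 0.151  0.0495] 0.0028 [0.5418 0.1526] [0.529  0.1588]
c3 [0.6692 0.0992 0.0504] 0.0012 [0.6778 0.1021] [0.6658 0.1062]
c4 [ 0.4667 -0.0323  0.0523] 0.0022 [ 0.4754 -0.0292] [ 0.4659 -0.0246]
bar far [0.4239798  0.27837394 0.144     ]
bar near [0.48960916 0.3023755  0.144     ]
L [0.48347135 0.29700674 0.144     ]
R [0.41896705 0.27626393 0.144     ]
Lf [0.47702262 0.31856825 0.144     ]
Rf [0.41474095 0.29856242 0.144     ]
dL [0.47968803 0.33921436 0.036     ]
dR [0.39612758 0.31204317 0.036     ]
d far [0.42216548 0.24288035 0.036     ]
d nl [0.50544236 0.27148317 0.036     ]
d nr [0.48194831 0.33633762 0.036     ]
```

```bash
cat >> h.py <<'E'
def R(a):  # tool pointing down, tool y along world angle a
    y=np.array([np.cos(a),np.sin(a),0]); z=np.array([0,0,-1.]); return np.stack([np.cross(y,z),y,z],1)
E
python3 - <<'E'
from h import *
Rt=np.array(telemetry.read_ee_rot()); p=np.array(telemetry.read_eef_pos()); print(np.round(Rt,3),p)
c=load('wrist0'); print('cam in tool',Rt.T@(c['origin']-p), (Rt.T@c['orientation']).round(3))
for a in range(0,360,30):
    q=planner.solve_ik([.491,-.31,.2],R(np.radians(a))); q2=planner.solve_ik([.45,.29,.25],R(np.radians(a)));q3=planner.solve_ik([.5535,-.009,.25],R(np.radians(a)))
    print(a,[None if x is None else np.round(x,2)[[0,5]].tolist() for x in (q,q3,q2)])
E
```

```text
[[-0.958 -0.288 -0.001]
 [-0.288  0.958  0.001]
 [ 0.     0.001 -1.   ]] [ 0.17257318 -0.57437705  0.23049724]
cam in tool [ 0.07428915 -0.00053672 -0.14366079] [[ 0.001 -0.955 -0.296]
 [ 1.     0.001  0.003]
 [-0.002 -0.296  0.955]]
0 [[-0.22, -2.92], [0.35, 2.79], [0.95, 2.19]]
30 [[-0.22, -2.4], [0.35, -2.96], [0.95, 2.72]]
60 [[-0.22, -1.88], [0.35, -2.44], None]
90 [[-0.22, -1.35], [0.35, -1.92], [0.95, -2.52]]
120 [[-0.22, -0.83], [0.35, -1.39], [0.95, -2.0]]
150 [[-0.22, -0.31], [0.35, -0.87], [0.95, -1.47]]
180 [[-0.22, 0.22], [0.35, -0.35], [0.95, -0.95]]
210 [[-0.22, 0.74], [0.35, 0.18], [0.95, -0.42]]
240 [[-0.22, 1.27], [0.35, 0.7], [0.95, 0.1]]
270 [[-0.22, 1.79], [0.35, 1.22], [0.95, 0.62]]
300 [[-0.22, 2.31], [0.35, 1.75], [0.95, 1.15]]
330 [[-0.22, 2.84], [0.35, 2.27], [0.95, 1.67]]
```

Run:
```python
from h import *
env.move_to([.491,-.310,.25],R(np.radians(200)))
c=cap('wrist','w1'); im=cv2.resize(c['frame'],(768,576),interpolation=2)
cv2.imwrite('pics/w1b.png',im[:,:,::-1])
print(proj(c,[.491,-.310,.075],True)*1.5,telemetry.read_clock(),telemetry.read_eef_pos())
```

```text
[376.43988414 259.25696642] 1.7333 [ 0.49045936 -0.31082769  0.25001814]
```

View pics/w1b.png

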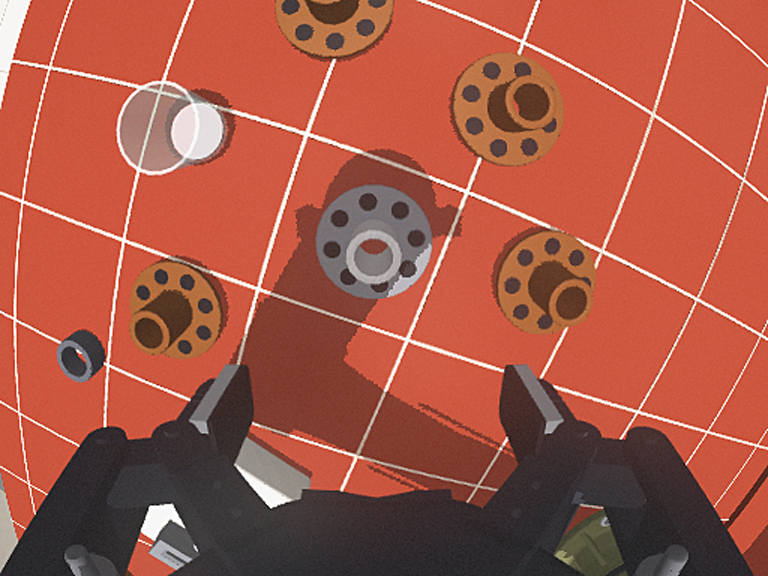

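The hub rim shows at (374,257) in the enlarged view, within about 1.5 mm of my estimate, and the decoys are about 150 mm away. I'll grip lightly once, then re-grip turned by 90° so the hub is centred in both directions.

Run:
```python
from h import *
c=load('w1'); p=onz(c,374/1.5-.17,257/1.5-.17,.075,True); print(p)
x,y=p[:2]; x=(x+.491)/2; y=(y-.310)/2
env.line_to([x,y,.031],feed=.2)
env.set_gripper(.030,20)
print(telemetry.read_opening(),telemetry.read_wrist_force())
env.set_gripper(.085)
env.line_to([x,y,.10],feed=.25)
env.move_to([x,y,.10],R(np.radians(290)))
env.line_to([x,y,.031],feed=.2)
env.set_gripper(.030,20)
print(telemetry.read_opening(),telemetry.read_eef_pos(),telemetry.read_wrist_force())
env.set_gripper(.030,60); env.sleep(.2)
print(telemetry.read_opening(),telemetry.read_eef_pos(),telemetry.read_clock())
```

```text
[ 0.49350596 -0.31110672  0.075     ]
0.04210409545965393 [-0.95287222  1.08886614  2.77548155]
0.04170740051884615 [ 0.49302478 -0.31097798  0.03245295] [ 0.4146992  -0.04727002  5.38505509]
0.040672899938505536 [ 0.49311317 -0.31100144  0.03265687] 7.1583
```

Run:
```python
from h import *
env.line_to([.4925,-.311,.24],feed=.2)
print(telemetry.read_wrist_force(),telemetry.read_opening())
env.move_to([.44,-.05,.26],R(np.radians(290)))
env.sleep(.2)
c=cap('wrist','w2'); im=cv2.resize(c['frame'],(768,576),interpolation=2)
cv2.imwrite('pics/w2b.png',im[:,:,::-1])
print(proj(c,[.5535,-.009,.13],True)*1.5,proj(c,[.588,.085,.094],True)*1.5,telemetry.read_clock(),telemetry.read_eef_pos())
```

```text
[ 0.57272974  0.05959575 -3.73110415] 0.04074005230894717
[374.46290747  83.53839767] [265.36857504   9.78499816] 9.6417 [ 0.44015507 -0.05073337  0.25966019]
```

View pics/w2b.png

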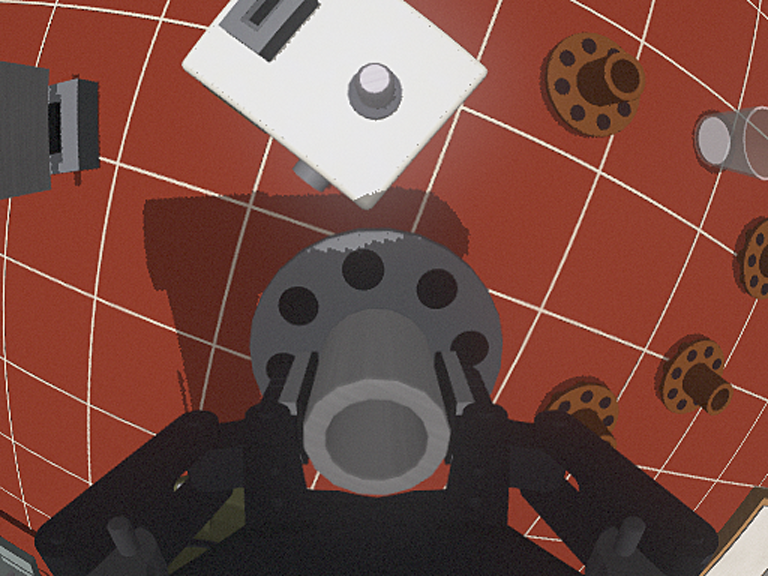

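Run:
```python
from h import *
c=load('w2'); g=lambda x,y:(x/1.5-.17,y/1.5-.17)
im=cv2.resize(c['frame'][30:90,215:290],(750,600),interpolation=2); cv2.imwrite('pics/w2c.png',im[:,:,::-1])
print(onz(c,*g(375,78),.13,True),onz(c,*g(376,93),.072,True))
print('rim',onz(c,*g(376,437),.302,True), 'disc',onz(c,*g(376,336),.2495,True))
print(onz(c,*g(486,71),.06,True),onz(c,*g(183,66),.06,True),onz(c,*g(368,209),.06,True))
```

```text
[ 0.55699007 -0.00791166  0.13      ] [ 0.55598639 -0.008792    0.072     ]
rim [ 0.44259041 -0.05047861  0.302     ] disc [ 0.45023643 -0.04758971  0.2495    ]
[ 0.60598095 -0.08045485  0.06      ] [0.53560168 0.14873239 0.06      ] [ 0.47104625 -0.03306389  0.06      ]
```

View pics/w2c.png

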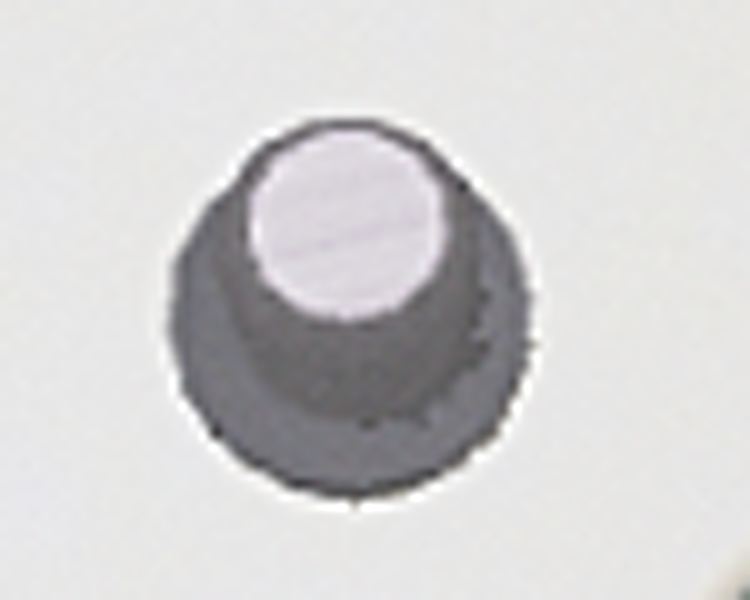

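```bash
cat >> h.py <<'E'
def down(x,y,z0,z1,step=.004,feed=.05,lim=10):
    env.sleep(.1); f0=np.array(telemetry.read_wrist_force()); z=z0
    while z>z1+1e-6:
        z=max(z-step,z1); env.line_to([x,y,z],feed=feed)
        f=np.array(telemetry.read_wrist_force())-f0; p=np.array(telemetry.read_eef_pos())
        print('%.4f'%z,p.round(4),f.round(1))
        if np.abs(f).max()>lim: print('contact'); return z
    return z
E
python3 - <<'E'
from h import *
c=load('w2'); print(onz(c,249.15,51.65,.13,True))
env.line_to([.555,-.0084,.26],feed=.2)
env.line_to([.555,-.0084,.176],feed=.15)
cc=cap('scene','s2'); cc2=cap('side','d2')
down(.555,-.0084,.176,.142)
print(telemetry.read_clock())
cc=cap('scene','s3'); cc2=cap('side','d3')
a=load('s3')['frame'][130:250,230:350];b=load('d3')['frame'][130:250,190:310]
cv2.imwrite('pics/p3.png',np.hstack([cv2.resize(a,(400,400),interpolation=2),cv2.resize(b,(400,400),interpolation=2)])[:,:,::-1])
E
```

```text
[ 0.55694247 -0.00727855  0.13      ]
0.1720 [ 0.5548 -0.0084  0.1716] [-0.5 -0.4  0.7]
0.1680 [ 0.5548 -0.0084  0.1675] [ 0.2 -0.4  0.6]
0.1640 [ 0.5548 -0.0084  0.1636] [ 0.  -0.3  0.7]
0.1600 [ 0.5548 -0.0084  0.1596] [ 0.8 -0.4  0.1]
0.1560 [ 0.5548 -0.0084  0.1556] [ 0.3 -0.1  0.6]
0.1520 [ 0.5548 -0.0084  0.1516] [ 0.5 -1.2  0.6]
0.1480 [ 0.5548 -0.0084  0.1476] [-0.1 -0.6  0.7]
0.1440 [ 0.5548 -0.0084  0.1436] [-0.1 -0.5  1.3]
0.1420 [ 0.5549 -0.0084  0.1418] [-0.3 -1.5  0.2]
13.5583
```

View pics/p3.png

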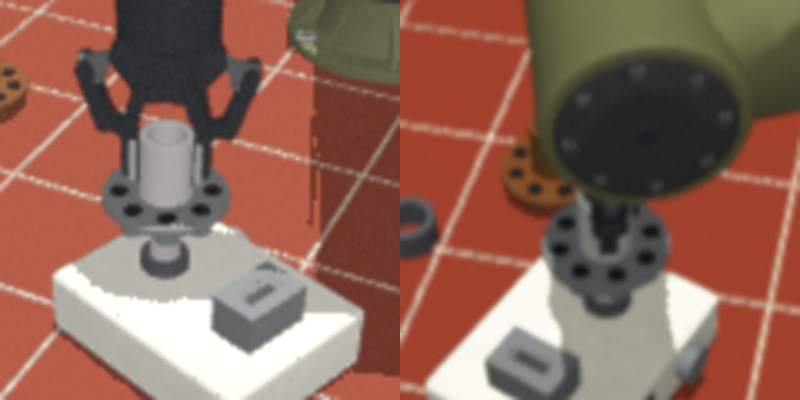

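The rotor has threaded onto the shaft: its underside is at about 0.11, below the shaft top at 0.13, with no contact force. In both views the shaft enters the centre of the hub, so I'll keep lowering.

Run:
```python
from h import *
down(.555,-.0084,.142,.101,lim=12)
print(telemetry.read_clock())
```

```text
0.1380 [ 0.5547 -0.0084  0.1375] [ 0.4  0.7 -0.5]
0.1340 [ 0.5548 -0.0084  0.1335] [ 0.4 -1.  -0.4]
0.1300 [ 0.5548 -0.0084  0.1296] [-0.4 -0.7 -0.5]
0.1260 [ 0.5548 -0.0084  0.1256] [ 0.4 -1.8 -0.2]
0.1220 [ 0.5548 -0.0084  0.1216] [ 0.1 -0.8 -0.7]
0.1180 [ 0.5548 -0.0084  0.1176] [ 0.4 -0.3  0. ]
0.1140 [ 0.5548 -0.0084  0.1136] [-0.2  0.8  0.6]
0.1100 [ 0.5548 -0.0084  0.1096] [-0.8 -0.6  1.4]
0.1060 [ 0.5548 -0.0084  0.1056] [0.7 0.4 0.9]
0.1020 [ 0.5558 -0.0085  0.1047] [-4.3  0.6  9.7]
0.1010 [ 0.5559 -0.0085  0.1046] [-6.7  0.7 14.9]
contact
16.5083
```

Run:
```python
from h import *
env.line_to([.555,-.0084,.1045],feed=.05)
env.set_gripper(.085)
env.line_to([.555,-.0084,.24],feed=.2)
env.move_to([.449,.296,.27],R(np.radians(288)))
env.sleep(.2)
c=cap('wrist','w4'); cv2.imwrite('pics/w4b.png',cv2.resize(c['frame'],(768,576),interpolation=2)[:,:,::-1])
cap('scene','s4');cap('side','d4')
a=load('s4')['frame'][130:250,230:350];b=load('d4')['frame'][130:290,190:350]
cv2.imwrite('pics/p4.png',np.hstack([cv2.resize(a,(400,400),interpolation=2),cv2.resize(b,(400,400),interpolation=2)])[:,:,::-1])
print(proj(c,[.449,.296,.144],True)*1.5,telemetry.read_clock(),telemetry.read_eef_pos())
```

```text
[373.96073984 279.04331471] 19.6667 [0.4493261  0.29550411 0.26997409]
```

View pics/p4.png

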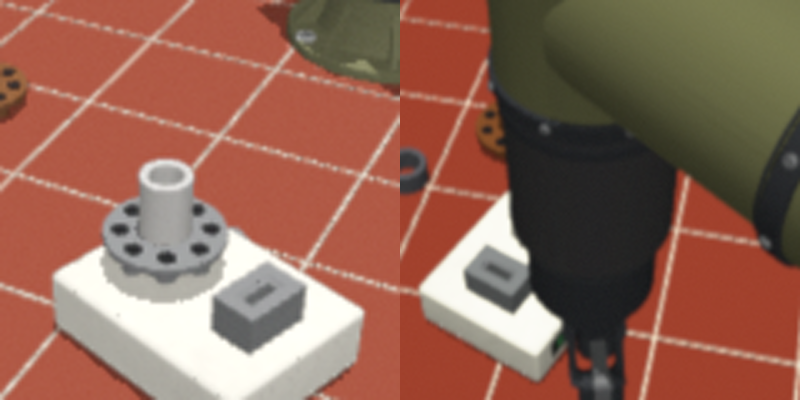

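View pics/w4b.png

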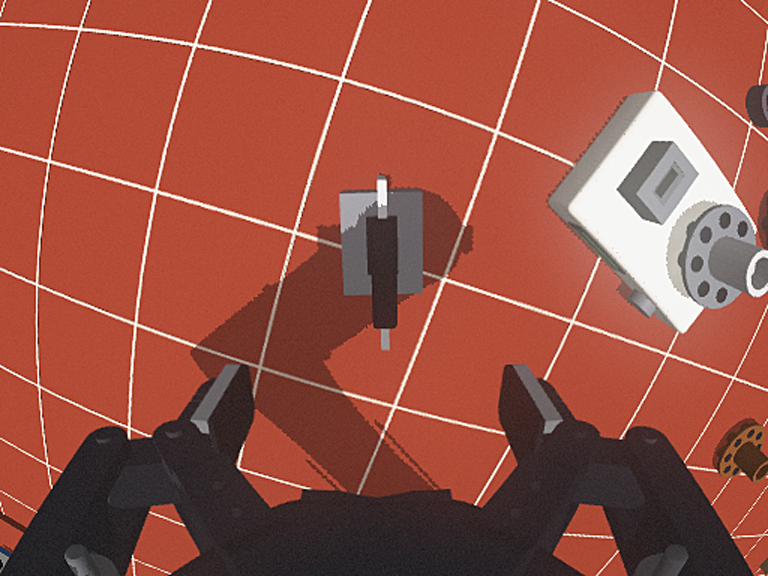

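Run:
```python
from h import *
c=load('w4'); im=c['frame'][110:240,215:295].astype(float); im=np.clip(im*1.8,0,255).astype(np.uint8)
cv2.imwrite('pics/w4c.png',cv2.resize(im,(369,600),interpolation=2)[:,:,::-1])
```

```text
(no output)
```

View pics/w4c.png

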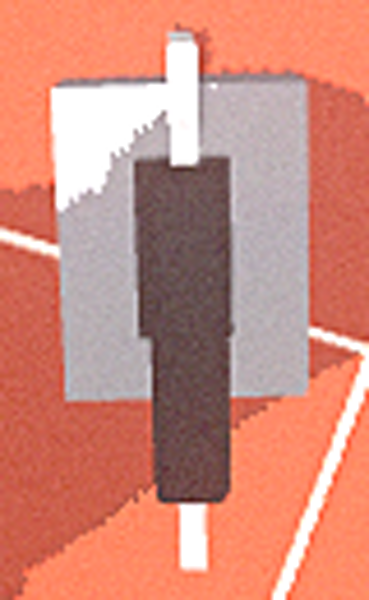

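Run:
```python
from h import *
c=load('w4'); g=lambda x,y:(215+x/4.615-.4,110+y/4.615-.4)
a=onz(c,*g(192,498),.144,True);b=onz(c,*g(184,166),.144,True)
print('bar',a,b,np.linalg.norm(a-b),(a+b)/2,np.degrees(np.arctan2(*(b-a)[1::-1])))
a=onz(c,*g(194,570),.136,True);b=onz(c,*g(182,35),.136,True)
print('sheet',a,b,np.linalg.norm(a-b),(a+b)/2,np.degrees(np.arctan2(*(b-a)[1::-1])))
d=[onz(c,*g(*q),.036,True) for q in ((53,84),(306,78),(307,393),(66,400))]
print(np.mean(d,0)); e=(d[0]+d[1]-d[2]-d[3])/2; print(np.linalg.norm(e),np.degrees(np.arctan2(e[1],e[0])),np.linalg.norm(d[0]-d[1]))
G=lambda x,y:(x/1.5-.17,y/1.5-.17)
print('slot',onz(c,*G(672,180),.094,True))
print('rotor rim',onz(c,*G(761,271),.147,True))
```

```text
bar [0.42069053 0.27977579 0.144     ] [0.48700395 0.30334115 0.144     ] 0.07037610121914169 [0.45384724 0.29155847 0.144     ] 19.56334853760868
sheet [0.40137988 0.27275754 0.136     ] [0.51126778 0.31159865 0.136     ] 0.11655034266243178 [0.45632383 0.29217809 0.136     ] 19.466524552861
[0.45232602 0.29094839 0.036     ]
0.09090076068584782 19.381839805352705 0.06950377666802557
slot [0.59454728 0.08398185 0.094     ]
rotor rim [ 0.55813632 -0.00656037  0.147     ]
```

Run:
```python
from h import *
env.move_to([.588,.086,.235],R(np.radians(250.5)))
env.sleep(.2)
c=cap('wrist','w5'); cv2.imwrite('pics/w5b.png',cv2.resize(c['frame'],(768,576),interpolation=2)[:,:,::-1])
u,v=proj(c,[.588,.086,.094],True); print(u,v,telemetry.read_clock())
u,v=250,190
cv2.imwrite('pics/w5c.png',cv2.resize(c['frame'][v-60:v+60,u-60:u+60],(600,600),interpolation=2)[:,:,::-1])
```

```text
252.46970894126696 180.62297597011602 20.9167
```

View pics/w5c.png

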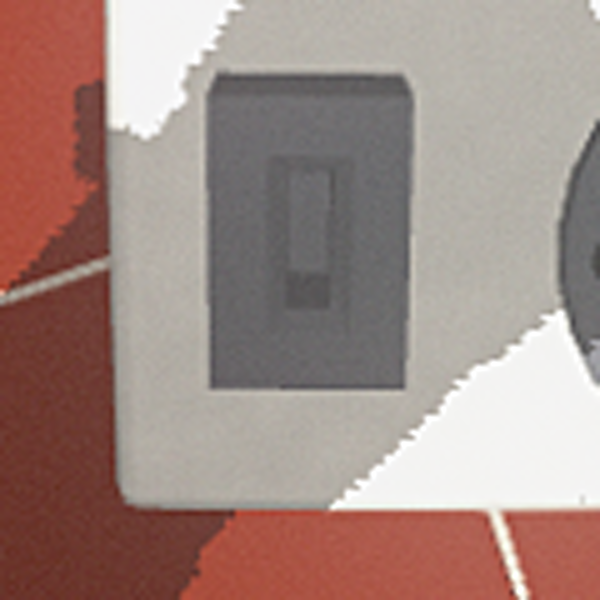

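View pics/w5b.png

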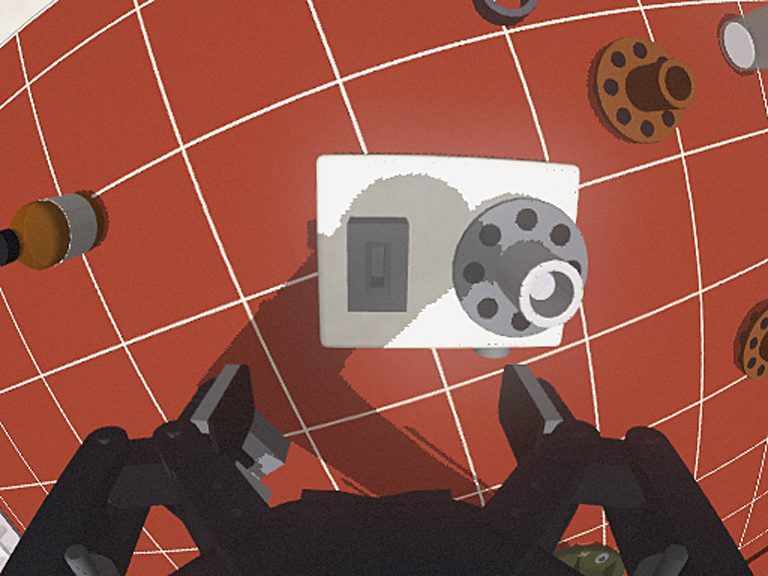

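Run:
```python
from h import *
c=load('w5'); g=lambda x,y:(190+x/5-.4,130+y/5-.4)
d=[onz(c,*g(*q),.094,True) for q in ((209,96),(412,96),(406,388),(210,388))]
e=(d[0]+d[1]-d[2]-d[3])/2
print(np.mean(d,0),np.linalg.norm(e),np.degrees(np.arctan2(e[1],e[0])),np.linalg.norm(d[0]-d[1]))
print(onz(c,*g(310,243),.094,True))
G=lambda x,y:(x/1.5-.17,y/1.5-.17)
print('rim',onz(c,*G(552,294),.147,True))
# housing top corners
d=[onz(c,*G(*q),.06,True) for q in ((318,155),(580,164),(322,347),(562,347))]
print(np.round(d,4)); 
for i,j in ((0,1),(2,3)): v=d[i]-d[j]; print(np.linalg.norm(v),np.degrees(np.arctan2(v[1],v[0]))-90)
for i,j in ((0,2),(1,3)): v=d[i]-d[j]; print(np.linalg.norm(v),np.degrees(np.arctan2(v[1],v[0])))
```

```text
[0.59017922 0.08631468 0.094     ] 0.06003177348338995 -19.720760471499943 0.039330942794716266
[0.5906292  0.08599678 0.094     ]
rim [ 0.5560997 -0.0084557  0.147    ]
[[ 0.6746  0.1015  0.06  ]
 [ 0.6097 -0.083   0.06  ]
 [ 0.5359  0.1516  0.06  ]
 [ 0.468  -0.0345  0.06  ]]
0.1955180778597873 -19.377524452564145
0.1980784174746071 -20.048942599749438
0.14740332341540135 -19.875793035602374
0.14972421284427784 -18.893482724580824
```

Run:
```python
from h import *
env.move_to([.4527,.2912,.22],R(np.radians(289.5)))
env.line_to([.4527,.2912,.110],feed=.15)
env.set_gripper(.005,20)
print(telemetry.read_opening(),telemetry.read_eef_pos(),telemetry.read_wrist_force())
env.set_gripper(.005,80); env.sleep(.2)
print(telemetry.read_opening(),telemetry.read_eef_pos(),telemetry.read_wrist_force())
p=telemetry.read_eef_pos()
env.line_to([.4527,.2912,.16],feed=.08)
print(telemetry.read_wrist_force(),telemetry.read_opening())
env.line_to([.4527,.2912,.28],feed=.2)
env.move_to([.5888,.0861,.28],R(np.radians(250.3)))
env.line_to([.5888,.0861,.206],feed=.12)
env.sleep(.2)
print(telemetry.read_eef_pos(),telemetry.read_clock(),telemetry.read_wrist_force())
cap('scene','s6');cap('side','d6');c=cap('wrist','w6')
a=load('s6')['frame'][140:260,250:370];b=load('d6')['frame'][150:270,180:300]
cv2.imwrite('pics/p6.png',np.hstack([cv2.resize(a,(400,400),interpolation=2),cv2.resize(b,(400,400),interpolation=2)])[:,:,::-1])
cv2.imwrite('pics/w6b.png',cv2.resize(c['frame'],(768,576),interpolation=2)[:,:,::-1])
```

```text
0.015417836579433419 [0.4527831  0.29122595 0.11022299] [-0.03821367 -0.83785739  1.71909837]
0.014722190709425955 [0.45287858 0.29129041 0.11028874] [-0.09563677  1.33399757  2.35096021]
[ 0.83194806 -0.36539396 -2.79571761] 0.014901101839256272
[0.5891437  0.08623808 0.20705619] 27.275 [-0.48162645  0.22588252 -1.58873147]
```

View pics/p6.png

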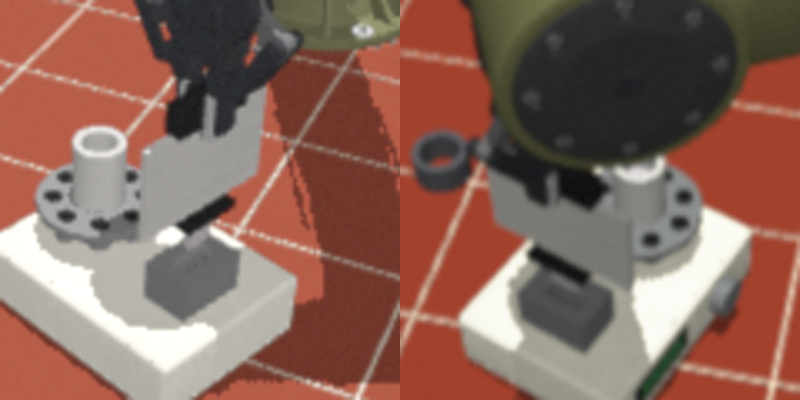

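View pics/w6b.png

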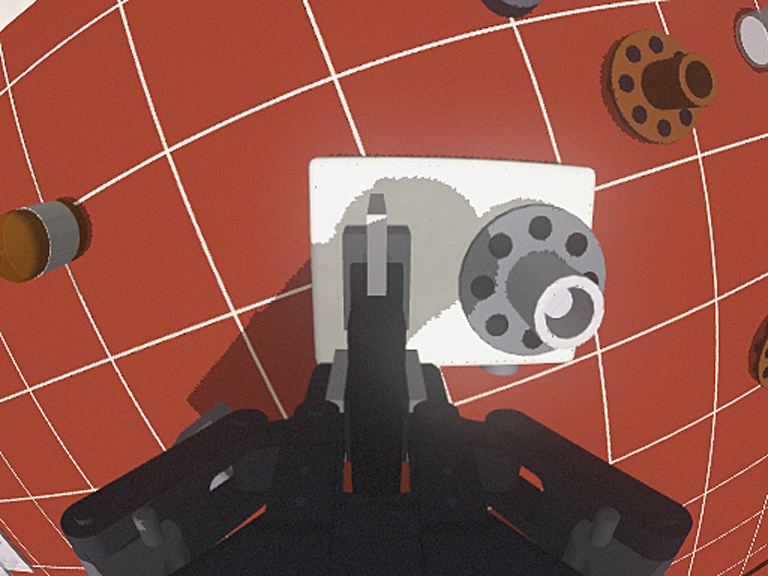

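The guard hangs straight, with its tongue just above the slot mouth, centred in both outside views. I'll lower it while watching the force.

Run:
```python
from h import *
down(.5888,.0861,.206,.163,step=.003,lim=14)
print(telemetry.read_clock(),telemetry.read_opening())
```

```text
0.2030 [0.5886 0.0861 0.2025] [-0.7  1.  -2.2]
0.2000 [0.5887 0.0861 0.1996] [ 0.2  0.4 -1.1]
0.1970 [0.5887 0.0861 0.1967] [-1.   0.2 -1.2]
0.1940 [0.5887 0.0861 0.1937] [-0.9 -0.8 -1. ]
0.1910 [0.589  0.0861 0.1909] [ 1.2 -0.3 -1.5]
0.1880 [0.589  0.0861 0.1878] [ 2.   0.5 -1.7]
0.1850 [0.5889 0.0861 0.1848] [ 1.5 -1.3 -1.9]
0.1820 [0.5889 0.0861 0.1817] [ 2.9 -0.2 -0.7]
0.1790 [0.5889 0.0861 0.1788] [ 3.  -0.9 -1.5]
0.1760 [0.5888 0.0861 0.1757] [ 3.6 -0.8 -1.5]
0.1730 [0.5888 0.0861 0.1727] [ 3.7 -0.7 -1.6]
0.1700 [0.5888 0.0861 0.1697] [ 3.3 -1.7 -2.1]
0.1670 [0.5892 0.086  0.1684] [ 2.4 -1.   6.2]
0.1640 [0.5895 0.0859 0.1683] [-2.5 -0.  16.7]
contact
31.025 0.015126338641554096
```

Run:
```python
from h import *
env.line_to([.5888,.0861,.1682],feed=.05)
env.set_gripper(.06); env.sleep(.2)
env.line_to([.5888,.0861,.30],feed=.15)
env.move_to([.40,-.25,.32],R(np.radians(200)))
env.sleep(.3)
cap('scene','s7');cap('side','d7'); print(telemetry.read_clock(),telemetry.read_wrist_force())
a=load('s7')['frame'][130:270,230:370];b=load('d7')['frame'][130:270,180:320]
cv2.imwrite('pics/p7.png',np.hstack([cv2.resize(a,(400,400),interpolation=2),cv2.resize(b,(400,400),interpolation=2)])[:,:,::-1])
for n,m in (('scene0','s7'),('side0','d7')):
    A,B=load(n)['frame'].astype(int),load(m)['frame'].astype(int)
    for k,(x,y) in {'scene0':{'bottle':(405,305),'beaker':(150,203),'collar':(214,261)},'side0':{'bottle':(141,337),'beaker':(241,139),'collar':(192,198)}}[n].items():
        print(n,k,np.abs(A-B)[y-25:y+25,x-20:x+20].mean().round(2))
```

```text
34.8333 [-0.11406556 -0.41513375  0.18038827]
scene0 bottle 7.14
scene0 beaker 8.23
scene0 collar 7.29
side0 bottle 0.74
side0 beaker 0.68
side0 collar 2.91
```

View pics/p7.png

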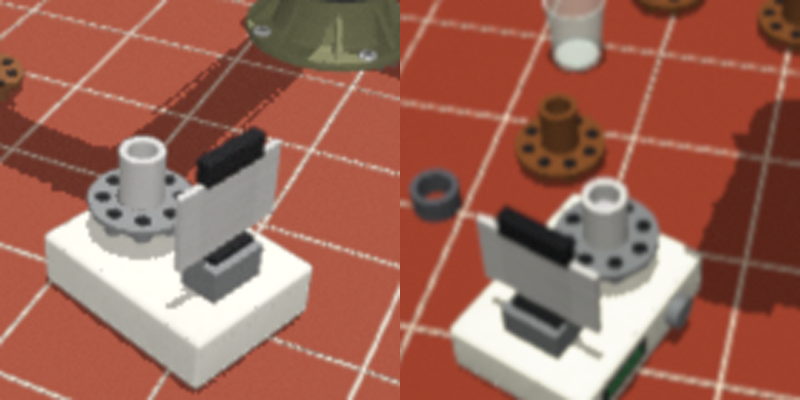

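View pics/s7.png

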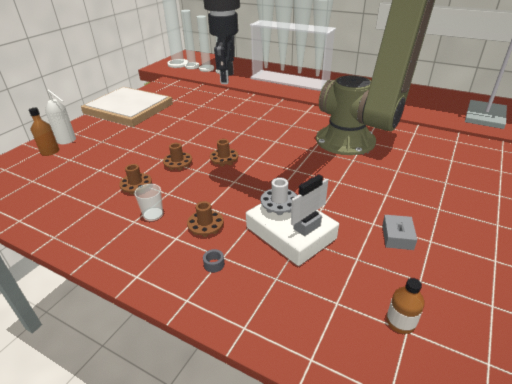

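Both parts are seated: the guard's foot is flush on the switch at scene (308,224), and the rotor is home at (279,195). The dock at (400,232) is empty. The bottle, beaker and collar are at the same pixels as at the start.

```bash
python3 -c "
from h import *
env.sign_off(); print(telemetry.read_clock())"
```

```text
the job is handed in; nothing more can be done
the job is handed in; nothing more can be done
```

The rotor is home on the shaft's shoulder and the guard is fully down in the interlock switch. I let go of both and handed the job in shortly after 34.8 s on the robot's clock.

- **Rotor:** I gripped the hub twice, 90° apart, to centre it, then lowered it in 4 mm steps. There was no contact force until it reached the shoulder, with the TCP at 0.1046 m against an expected 0.1045 m. I pressed it home with at most about 15 N.
- **Guard:** I lifted it from the dock and lowered it in 3 mm steps into the slot. The foot landed with the TCP at 0.1683 m, matching the expected height, with at most about 17 N. Side force was under 4 N on the way in.
- **Last views:** Both parts look upright and flush, and the arm is clear with a wrist force near zero. The bottle, beaker and collar are where they started.
- **Disagreements:** The cameras differed from each other by 1–3 mm, and up to about 13 mm for points seen by the scene and side cameras alone. I corrected for this using the hub position known from the grip. Comparing the scene camera's first and last pictures around the bystanders gave a pixel difference of about 7–8. I put that down to brightness because nothing had moved in the picture, and the side camera differed by less than 3.

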